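# Push the slotted shim out over the ledge

### The arm

A 6-joint arm with a two-finger parallel gripper is mounted at the origin on the work surface. World frame = base frame: x ahead of the robot, y to its left, z up, the work surface at z = 0. Lengths are in m, angles in rad, forces in N, time in s.
With the tool pointing down it reaches from about 0.25 to 0.775 m from the base axis. Payload 8.9 kg.
Tool frame: the origin (TCP) lies on the centre line of the jaws, within the pads' length; the fingertips stand 8 mm ahead of it and the grasp point (between the pads) lies 11 mm behind it (manip.nose_length is the distance from the TCP to the fingertips, in m); z points along the fingers, y is the direction in which the jaws open and shut (so a half turn about z gives the same grasp; the last joint's range is limited). The gripper opens to 85 mm and grips with 20 to 120 N. Pads are 22 mm wide; open, the fingers measure 114 mm over their backs; the gripper's body (76 mm by 85 mm) begins 54 mm behind the grasp point. The pads swing forward as they close: fully open they stand 13 mm farther back than shut.
Start: joints at [-1.294, 0.291, -0.153, 1.127, 0, 1.431], TCP at [0.212, -0.48, 0.239] pointing down, gripper open.
Joint ranges: [-2.52, 2.52], [-0.91, 1.74], [-1.3, 1.37], [-1.96, 2.02], [-1.52, 1.47], [-3.14, 3.14]. Speed limits (rad/s): [2.22, 2.22, 2.79, 3.14, 3.14, 3.14].

### API

Orientations are given as a unit quaternion [x, y, z, w].
In Python, from workcell import manip gives the robot as it stands.
- The arm moves only by the tool move_arm, never from a script. Its argument "rows" is text: rows parted by semicolons, each of 5 numbers parted by spaces: the finger opening in mm, from 0 to 85.4, then the shift along the world's x, y, z in mm, then the turn about the world's z in degrees. In form: fingers dx dy dz spin; .... A call has 1 to 12 rows; each row is the pose to reach, as a shift and turn from the pose measured when the call began; what a row does not reach only later rows make up. A row lasts 1/12 s, in which the tool goes at most 41.7 mm and 7.16 degrees, less where a joint would pass 70% of its speed; a pose out of reach is approached as far as the arm can. A call with a gripper value outside its range is refused whole. The fingers move at their own pace and stop on an object; the grip force is fixed at half the most. Time passes only in rows, so rows that repeat a pose let the fingers close. It gives the time, the measured TCP pose, the force and the opening at its end, in the units of the state.
- manip.read_state(): the state, without advancing time (a new reading comes with each control period).
- manip.get_image(name): name is "scene" or "top" or "wrist"; returns the picture (400x640x3 uint8, red, green, blue); there is no depth.
- manip.camera_model(name): a dict with "fov_y" (degrees; the focal length in pixels is half the picture's height over the tangent of half this angle, whatever the lens; pixels are square), "cx", "cy" (the principal point, pixels), "dist_coeffs" ([k1, k2, p1, p2, k3] as OpenCV has them; the pictures are not rectified), "xyz" and "attitude" of the camera in the world. Camera axes: x right, y down, z forward; pixel columns grow to the right and rows downward; lengths in m; the calibration is good to about 2 mm. A picture is of the moment at which its call begins: read the wrist's pose just before it. camera_model takes no time and is no camera call; for the wrist camera it gives the pose at the moment of the call.
- manip.hand_in(): hands the job in, once; it reports no verdict.
The state is a dict: "time_s": time; "q": joint angles; "dq": joint speeds; "joint_efforts": joint torques, N m; "tcp_pos": TCP position; "orientation": TCP orientation; "wrist_force": force on the tool from outside, world axes, zero at the start; "moment": the same for the moment, N m; "gripper_width": opening from 0.0 (shut) to 1.0 (fully open).
Only numpy, scipy, OpenCV 4.12 (cv2) and the standard library are available. Lean on these libraries where they do the work, as an engineer would, in place of code of your own. Each camera call takes 0.05 s, during which the arm holds its last target. There are 200 camera calls.

### The job

Three thin steel shims lie flat on the raised ledge. With the fingertips, push the one with the open slot along the ledge, straight towards the robot, until about a third of its length (4 cm) sticks out beyond the ledge's edge, roughly square to that edge and still lying flat, so that its slotted end can be gauged. Do not lift it or let it tip, leave the other two shims, the spacer and the cone where they are, and finish with the hand clear.

Things in the scene. Friction and masses are not known exactly. Their poses are not given: they have to be found in the camera images.
- ledge: Raised sorting ledge, fixed: bare aluminium block with a flush cork inlay that leaves a 12 mm metal border around the top, 210 mm along its x, 360 mm along its y, 48 mm high, flat on top with no rim. Origin at the centre of its underside on the table, z up; its -x side faces the robot (turned by up to about 0.35 rad either way).
- ledge_edge (a point): Middle of the ledge's top edge on the robot's side (local x = -105 mm, top surface height 48 mm), axes as the ledge: x points from the edge inwards over the ledge, away from the robot, y along the edge.
- slotted_shim: Steel shim to push, loose, 0.16 to 0.32 kg, 120 mm along x, 50 mm along y, 6 mm thick. An open U slot 20 mm wide, 55 mm deep is cut in the middle of its -x end, which points to the robot's side; the other end is straight. Origin: centre of the 120 x 50 mm outline, on the underside. Lies flat in the left, middle or right of three places 97 mm apart, x within 0.12 rad of the ledge's; 1 to 4 N slides it.
- shim_nose (a point): On the slotted shim: middle of the line across its two prong ends (local x = -60 mm), underside level; axes as the shim. Starts 12 to 60 mm inside the ledge edge; its distance beyond that edge is the overhang.
- shim_tail (a point): On the slotted shim: middle of its straight end, away from the robot (local x = +60 mm), underside level; axes as the shim.
- plain_shim: Bystander: loose plain rectangular steel shim, 120 mm (x) by 50 mm (y) by 6 mm, no slot or hole; lies on the ledge beside the others. Origin at the centre of its underside.
- holed_shim: Bystander: loose steel shim, 120 mm (x) by 50 mm (y) by 6 mm, with a 26 mm round hole in its middle; lies on the ledge beside the others. Origin at the centre of its underside.
- spacer: Bystander: loose violet anodised tube spacer, 28 mm diameter, 22 mm high, 12 mm bore, standing on the ledge near its +y end. Origin at the centre of its underside.
- cone: Bystander: loose dull brass alignment cone, base 30 mm diameter, 43 mm high, standing on the ledge near its -y end. Origin at the centre of its underside.
Mind the look-alikes: they are no part of the job. Leave any green look-alike of the slotted_shim alone.

How it is judged:
By the outcome, as a careful person would: the job done as asked, in the order asked, and still so for the second after the job is handed in, with the robot touching nothing.
It also fails if it takes over 38 s, if anything falls off the work surface, if the arm or the gripper's body presses on something with over 40 N, if the wrist force passes 120 N, or if a joint passes its speed limit or range.

## Working session

There is one attempt and no reset: what is moved stays moved. The work goes in short steps, Python scripts to look and compute and a tool call to move; the robot and the scene stay as the last step left them, time stands still between calls to the robot, and variables do not carry over. Pictures are saved under pics/ and viewed, about 8 in all and at most 12, crops included, and the job is handed in when it is done.

Besides the shell and the picture viewer there is one more tool, called after ">>>" as name(argument=value, ...) on one line, values as JSON. move_arm: Moves the arm, as the interface text tells. Its arguments: {"type":"object","properties":{"rows":{"type":"string"}},"required":["rows"]}

```bash
mkdir -p pics
cat > h.py <<'E'
import numpy as np, cv2
from scipy.spatial.transform import Rotation as R
from workcell import manip
def K(m):
    f=200/np.tan(np.radians(m["fov_y"])/2); return np.array([[f,0,m["cx"]],[0,f,m["cy"]],[0,0,1.]])
def rot(m):
    a=np.array(m["attitude"],float); return a if a.shape==(3,3) else R.from_quat(a).as_matrix()
def cast(m,px,z):
    u=cv2.undistortPoints(np.array(px,float).reshape(-1,1,2),K(m),np.array(m["dist_coeffs"],float)).reshape(-1,2)
    d=np.c_[u,np.ones(len(u))]@rot(m).T; o=np.array(m["xyz"]); return o+d*((z-o[2])/d[:,2])[:,None]
def proj(m,P):
    r=rot(m).T; return cv2.projectPoints(np.array(P,float).reshape(-1,1,3),cv2.Rodrigues(r)[0],-r@np.array(m["xyz"]),K(m),np.array(m["dist_coeffs"],float))[0].reshape(-1,2)
def snap(n,f):
    m=manip.camera_model(n); im=manip.get_image(n); cv2.imwrite("pics/"+f+".png",im[...,::-1]); return m,im
E
python3 - <<'E'
from h import *
for n in("top","scene"):
    m,im=snap(n,n+"0"); print(m)
s=manip.read_state();print(s["time_s"],s["tcp_pos"],s["orientation"],s["gripper_width"],manip.nose_length)
E
```

```text
{'fov_y': 57.63958118336666, 'cx': 313.35121336088434, 'cy': 200.5857163828847, 'dist_coeffs': array([0.00556304, 0.        , 0.        , 0.        , 0.        ]), 'xyz': array([ 0.4834605 , -0.05417378,  0.82985811]), 'attitude': array([ 0.70841133, -0.70433659,  0.03016756, -0.03395978])}
{'fov_y': 51.90049468213222, 'cx': 323.5233732238838, 'cy': 200.3307208302511, 'dist_coeffs': array([-0.05870755,  0.        ,  0.        ,  0.        ,  0.        ]), 'xyz': array([ 0.88292991, -0.32862843,  0.76635785]), 'attitude': array([ 0.87148235,  0.40179538, -0.12073515, -0.25397245])}
0.1 [ 0.21195137 -0.47990443  0.23878719] [ 9.78468903e-01  2.06393458e-01 -3.81693726e-05 -5.87673606e-04] 0.9969355309409037 0.008
```

View pics/top0.png

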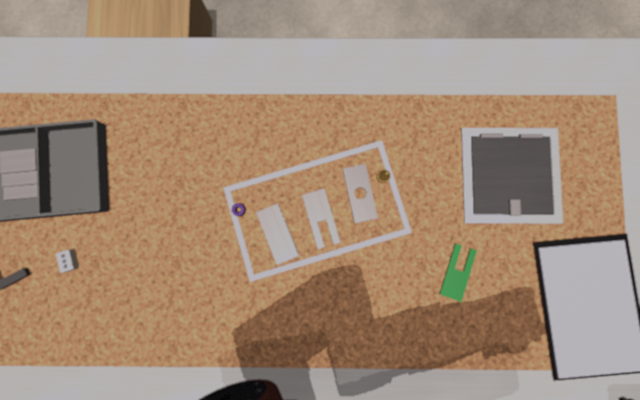

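View pics/scene0.png

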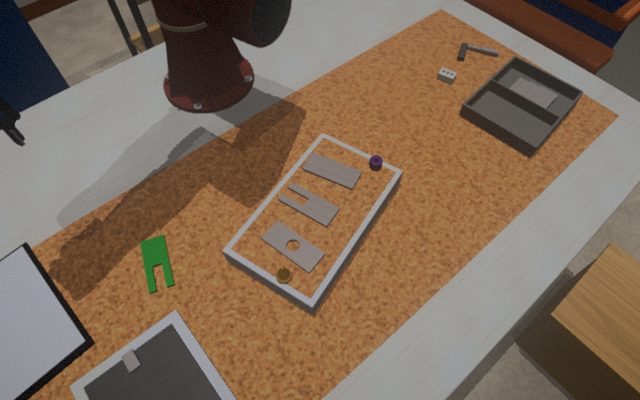

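Top view: the slotted shim is in the middle, with its tail near (316,193) and its prongs near (328,246). The plain shim is on its left, the holed shim on its right, and the ledge's near edge runs from (250,279) to (410,231). The green look-alike at (459,272) lies on the table.

```bash
cat >> h.py <<'E'
def measure(m,im,seeds,zt=.054):
    "minAreaRect of grey blobs nearest the seeds, on plane zt"
    hsv=cv2.cvtColor(im,cv2.COLOR_RGB2HSV); mk=((hsv[...,1]<70)&(hsv[...,2]>90)).astype(np.uint8)
    n,l,st,c=cv2.connectedComponentsWithStats(mk,connectivity=4); out=[]
    for s in seeds:
        i=min((i for i in range(1,n) if st[i,4]>150),key=lambda i:np.hypot(*(c[i]-s)))
        ys,xs=np.nonzero(l==i); P=cast(m,np.c_[xs,ys],zt)[:,:2]
        r=cv2.minAreaRect((P*1000).astype(np.float32)); out.append((r,st[i,4]))
    return out,mk
E
python3 - <<'E'
from h import *
m=manip.camera_model("top"); im=cv2.imread("pics/top0.png")[...,::-1].copy()
o,mk=measure(m,im,[(318,215),(277,235),(360,193)])
for r,a in o: print(r,a, np.round(cv2.boxPoints(r)).tolist())
o,_=measure(m,im,[(318,211)],.048)
n,l,st,c=cv2.connectedComponentsWithStats(mk,connectivity=4)
for p in [(300,264),(229,195),(228,188)]: 
    i=l[p[1],p[0]]; print(p,i,st[i])
for x,y in [(330,y) for y in range(250,265)]: print(y,im[y,x],end=';')
i=l[264,300] 
if i:
    ys,xs=np.nonzero(l==i); r=cv2.minAreaRect((cast(m,np.c_[xs,ys],.048)[:,:2]*1000).astype(np.float32)); print(r,cv2.boxPoints(r).tolist())
cv2.imwrite("pics/c.png",np.hstack([cv2.resize(im[135:290,215:415],None,fx=3,fy=3,interpolation=0)[...,::-1]]))
E
```

```text
((516.5699462890625, -65.76992797851562), (122.26324462890625, 52.78985595703125), 16.73560333251953) 1189 [[450.0, -58.0], [466.0, -109.0], [583.0, -73.0], [568.0, -23.0]]
((483.1280822753906, 27.1469783782959), (122.19927215576172, 52.41705322265625), 22.852313995361328) 1421 [[417.0, 28.0], [437.0, -21.0], [550.0, 27.0], [529.0, 75.0]]
((571.5364990234375, -149.5322265625), (122.01631927490234, 52.87446975708008), 12.06529426574707) 1270 [[506.0, -136.0], [517.0, -188.0], [637.0, -163.0], [626.0, -111.0]]
(300, 264) 4 [ 223  140  189  142 3430]
(229, 195) 4 [ 223  140  189  142 3430]
(228, 188) 4 [ 223  140  189  142 3430]
250 [178 144 119];251 [178 160 155];252 [180 175 179];253 [182 181 186];254 [182 180 186];255 [182 180 186];256 [180 174 178];257 [174 154 148];258 [172 134 110];259 [174 129  93];260 [177 133  96];261 [177 133  95];262 [178 134  98];263 [179 141 102];264 [180 147 107];((535.1981811523438, -56.626708984375), (213.3458709716797, 363.6480712890625), 17.143476486206055) [[379.6693115234375, 85.67532348632812], [486.8602294921875, -261.81573486328125], [690.72705078125, -198.92874145507812], [583.5361328125, 148.56231689453125]]
```

View pics/c.png

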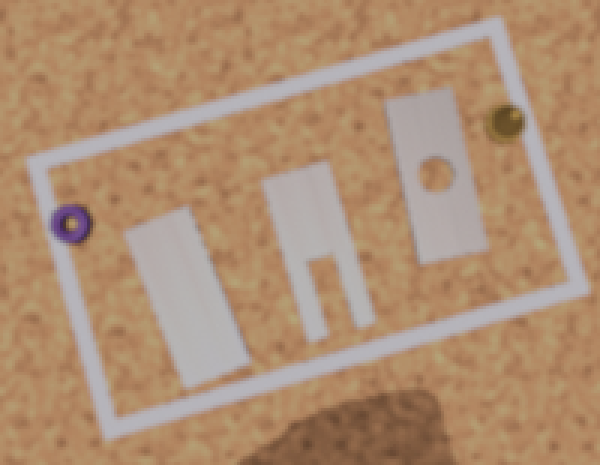

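Shim yaw is 16.7° and ledge yaw 17.1°. The nose is 24.5 mm inside the edge, so the push is about 64.5 mm. Next I move to above the spot behind the tail, with the fingers shut.

>>> move_arm(rows="0 32 37 0 -0.6;0 64 73 0 -1.2;0 96 110 0 -1.8;0 129 146 0 -2.4;0 161 183 0 -3;0 193 220 0 -3.6;0 225 256 0 -4.2;0 257 293 0 -4.8;0 289 329 0 -5.4;0 322 366 0 -6;0 354 402 0 -6.4;0 386 439 0 -6.7")

```text
time_s: 1.1
tcp_pos: [0.5429, -0.1026, 0.2386]
orientation: [0.989, 0.149, -0.0, -0.001]
wrist_force: [0.5, -1.1, -0.8]
gripper_width: -0.001
```

>>> move_arm(rows="0 0 0 -20 0;0 0 0 -50 0;0 0 0 -80 0;0 0 0 -110 0;0 0 0 -110 0;0 0 0 -110 0")

```text
time_s: 1.6
tcp_pos: [0.5417, -0.1022, 0.1278]
orientation: [0.989, 0.149, -0.002, -0.001]
wrist_force: [0.6, 0.1, 0.8]
gripper_width: 0.002
```

Run:
```python
from h import *
m,im=snap("wrist","w1"); s=manip.read_state(); print(s["time_s"],s["tcp_pos"],R.from_quat(s["orientation"]).as_matrix().round(3).tolist(),s["gripper_width"],s["wrist_force"])
t=s["tcp_pos"]; Rm=R.from_quat(s["orientation"]).as_matrix(); print(m["xyz"])
print("tip px",proj(m,t+Rm@[0,0,.008]))
print("tail/corners px",proj(m,[[.5741,-.0485,.054],[.583,-.073,.054],[.568,-.023,.054],[.45,-.058,.054],[.466,-.109,.054]]).round())
snap("scene","s1")
```

```text
1.65 [ 0.54304136 -0.10267521  0.12935813] [[0.956, 0.294, -0.001], [0.294, -0.956, 0.001], [-0.0, -0.001, -1.0]] -0.0017560092648843664 [-0.26661318 -0.03736715  0.86225718]
[ 0.61244829 -0.08214825  0.26183655]
tip px [[319.93234084 257.3766276 ]]
tail/corners px [[257. 149.]
 [296. 147.]
 [218. 146.]
 [231. 304.]
 [299. 304.]]
```

View pics/w1.png

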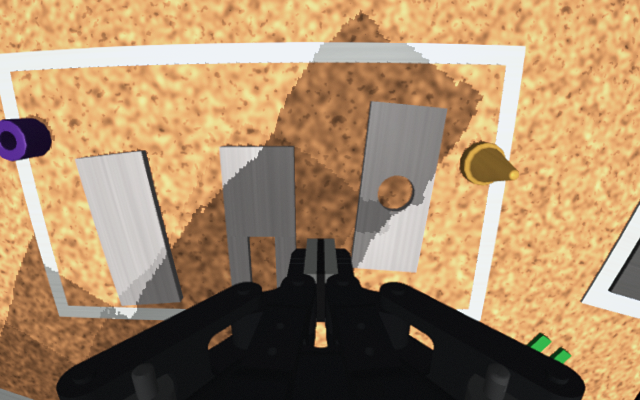

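Wrist view: the tail corners are at about (221,147) and (295,147). That matches the predicted (218,146) and (296,147), so the position estimate holds. The arm lagged short, so I'll correct and then descend.

>>> move_arm(rows="0 20 22 0 0.1;0 40 44 0 0.2;0 55 61 0 0.2;0 55 61 0 0.2;0 55 61 0 0.2;0 55 61 0 0.2")

```text
time_s: 2.2
tcp_pos: [0.5991, -0.0425, 0.1315]
orientation: [0.989, 0.15, 0.001, 0.0]
wrist_force: [-0.7, -0.2, 0.4]
gripper_width: -0.004
```

>>> move_arm(rows="0 0 1 -25 0;0 0 1 -45 0;0 0 1 -58 0;0 0 1 -66 0;0 0 1 -70 0;0 0 1 -70 0;0 0 1 -70 0;0 0 1 -70 0")

```text
time_s: 2.87
tcp_pos: [0.5997, -0.0418, 0.0625]
orientation: [0.989, 0.15, 0.002, 0.0]
wrist_force: [0.5, -0.7, 1.3]
gripper_width: -0.0
```

Run:
```python
from h import *
T=[]
for i in range(6):
    manip.get_image("top"); s=manip.read_state(); T.append(np.r_[s["tcp_pos"]*1000 if hasattr(s["tcp_pos"],'shape') else np.array(s["tcp_pos"])*1000,s["wrist_force"]])
T=np.array(T); print(T.round(1)); print(T.mean(0).round(1),s["time_s"])
from workcell import manip
```

```text
[[ 5.997e+02 -4.170e+01  6.250e+01 -1.000e-01  1.000e-01  7.000e-01]
 [ 5.996e+02 -4.160e+01  6.240e+01 -1.000e-01  1.000e-01 -3.000e-01]
 [ 5.996e+02 -4.160e+01  6.220e+01 -3.000e-01 -2.000e-01  6.000e-01]
 [ 5.994e+02 -4.150e+01  6.210e+01  6.000e-01 -8.000e-01 -2.000e-01]
 [ 5.993e+02 -4.150e+01  6.190e+01  5.000e-01 -8.000e-01 -2.000e-01]
 [ 5.993e+02 -4.140e+01  6.180e+01 -3.000e-01 -7.000e-01 -1.000e-01]]
[ 5.995e+02 -4.160e+01  6.210e+01  1.000e-01 -4.000e-01  1.000e-01] 3.1667
```

>>> move_arm(rows="0 0 0 -1.5 0;0 0 0 -3 0;0 0 0 -3.5 0;0 0 0 -3.5 0;0 0 0 -3.5 0;0 0 0 -3.5 0")

```text
time_s: 3.67
tcp_pos: [0.5992, -0.0415, 0.0583]
orientation: [0.989, 0.15, 0.001, 0.0]
wrist_force: [0.5, 0.5, -0.4]
gripper_width: 0.004
```

```bash
cat >> h.py <<'E'
def avg(n=5):
    T=[]
    for i in range(n):
        manip.get_image("top"); s=manip.read_state(); T.append(np.r_[np.array(s["tcp_pos"])*1000,s["wrist_force"]])
    print("avg",np.mean(T,0).round(1),s["time_s"])
E
python3 - <<'E'
from h import *
avg(); m,im=snap("wrist","w2"); cv2.imwrite("pics/w2.png",im[:,:,::-1])
E
```

```text
avg [ 5.993e+02 -4.150e+01  5.830e+01 -1.000e-01 -1.000e-01 -4.000e-01] 3.9167
```

View pics/w2.png

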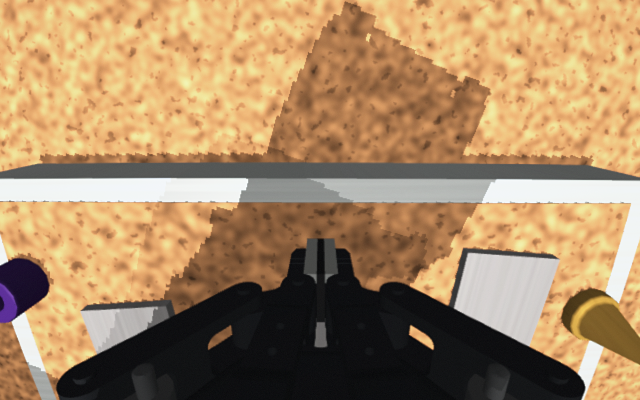

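Wrist view: the shut fingertips at about (320,240) are just above the cork behind the tail, with the neighbouring shims well clear on both sides. Next is the first part of the push.

>>> move_arm(rows="0 -4 -1 0 0;0 -8 -2 0 0;0 -12 -3.5 0 0;0 -16 -4.5 0 0;0 -20 -6 0 0;0 -24 -7.5 0 0;0 -28 -8.5 0 0;0 -32 -10 0 0;0 -36 -11 0 0;0 -40 -12.5 0 0;0 -44 -13.5 0 0;0 -44 -13.5 0 0")

```text
time_s: 4.97
tcp_pos: [0.5543, -0.0551, 0.0583]
orientation: [0.989, 0.15, 0.001, 0.0]
wrist_force: [-0.7, 0.6, 0.3]
gripper_width: 0.003
```

Run:
```python
from h import *
avg(); m,im=snap("top","t2"); cv2.imwrite("pics/t2c.png",cv2.resize(im[135:290,215:415],None,fx=3,fy=3,interpolation=0)[...,::-1])
m,im=snap("scene","s2"); cv2.imwrite("pics/s2c.png",cv2.resize(im[120:320,210:420],None,fx=2.8,fy=2.8)[...,::-1])
```

```text
avg [ 5.552e+02 -5.500e+01  5.830e+01 -2.000e-01  0.000e+00 -2.000e-01] 5.2167
```

View pics/t2c.png

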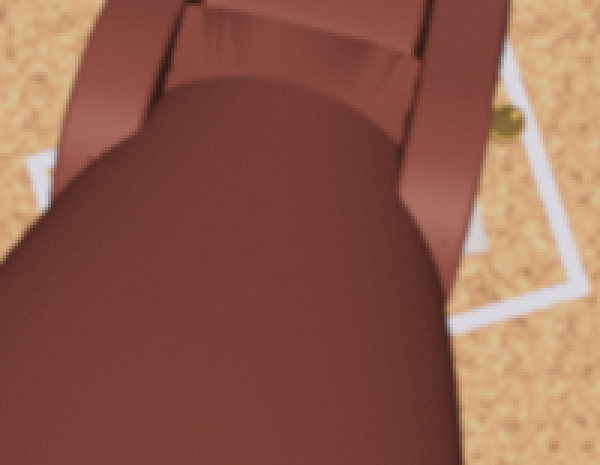

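View pics/s2c.png

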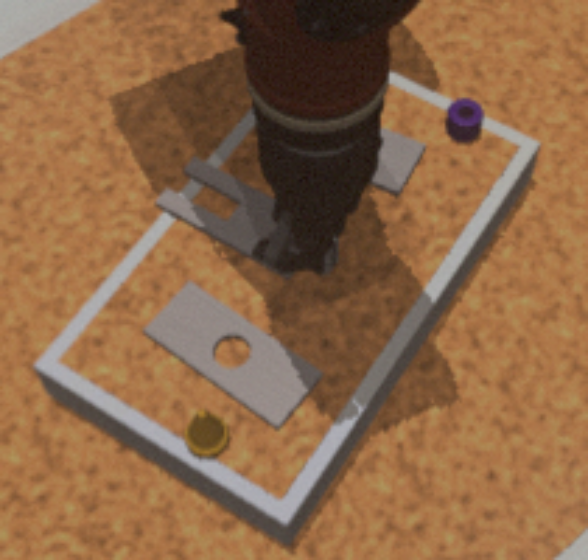

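Scene view: the slotted shim slides flat with its prongs just past the edge, and the tips are at about crop (190,163) and (163,200). The top view is blocked by the arm.

```bash
cat >> h.py <<'E'
def ledge(P):
    t=np.radians(17.14); d=np.array(P)[:,:2]*1000-[434.8,-87.5]
    return np.c_[d@[np.cos(t),np.sin(t)],d@[-np.sin(t),np.cos(t)]]
E
python3 - <<'E'
from h import *
m=manip.camera_model("scene")
def f(pts,z): 
    P=cast(m,np.array(pts)/2.8+[210,120],z); print(ledge(P).round(1).tolist())
f([(190,158),(202,165-0),(157,198),(168,192)],.054)   # prong outer/inner corners
f([(40,368),(395,72),(290,517)],.048)  # ledge corners: edge x=0 y=-180, y=+180, x=210 y=-180
print(((proj(m,[[.4348,-.0875,.048]])-[210,120])*2.8))
E
```

```text
[[-7.3, 19.5], [4.4, 19.0], [-6.5, -23.6], [-2.7, -14.9]]
[[6.7, -177.8], [79.9, 181.3], [210.2, -173.2]]
[[183.45630027 184.36628553]]
```

Overhang is about 6.5–7 mm, as predicted. I continue 27 mm and then check.

>>> move_arm(rows="0 -3 -1 0 0;0 -6 -2 0 0;0 -9 -3 0 0;0 -12 -4 0 0;0 -15 -5 0 0;0 -18 -5.5 0 0;0 -21 -6.5 0 0;0 -24 -7.5 0 0;0 -26 -8 0 0;0 -26 -8 0 0;0 -26 -8 0 0")

```text
time_s: 6.23
tcp_pos: [0.5291, -0.063, 0.0582]
orientation: [0.989, 0.15, 0.001, 0.0]
wrist_force: [-0.2, 0.2, -0.1]
gripper_width: -0.002
```

Run:
```python
from h import *
avg(3); m,im=snap("scene","s3"); cv2.imwrite("pics/s3c.png",cv2.resize(im[130:250,220:360],None,fx=5,fy=5)[...,::-1])
```

```text
avg [ 5.292e+02 -6.290e+01  5.820e+01  0.000e+00  2.000e-01 -5.000e-01] 6.3833
```

View pics/s3c.png

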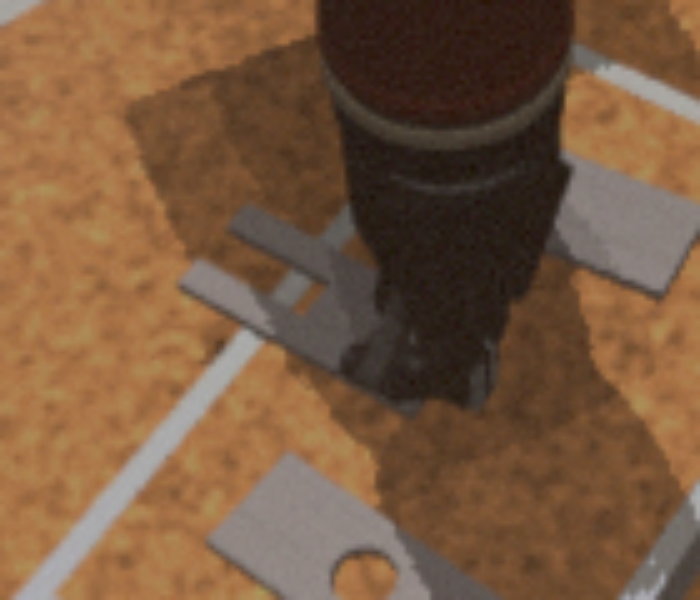

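Run:
```python
from h import *
m=manip.camera_model("scene")
P=cast(m,np.array([(247,204),(230,220),(200,260),(180,280)])/5+[220,130],.054); print(ledge(P).round(1).tolist())
print(ledge([[.5292,-.0629]])-[11+120,0])
```

```text
[[-31.6, 21.9], [-32.7, 11.1], [-30.9, -12.6], [-31.8, -25.4]]
[[-33.54273465  -4.31293759]]
```

Scene view: the prong tips at crop (238,212) and (190,270) overhang by about 32–33 mm, and the shim is square to the edge. I push 7.5 mm more, then back off, rise and swing clear.

>>> move_arm(rows="0 -2 -0.5 0 0;0 -4 -1 0 0;0 -6 -2 0 0;0 -7 -2 0 0;0 -7 -2 0 0;0 -7 -2 0 0;0 -3 -1 0 0;0 5 1.5 0 0;0 10 3 0 0;0 14 4 0 0;0 14 4 5 0;0 14 4 20 0")

```text
time_s: 7.43
tcp_pos: [0.5422, -0.0584, 0.0769]
orientation: [0.989, 0.151, -0.0, -0.0]
wrist_force: [-0.2, 0.7, 0.1]
gripper_width: 0.001
```

>>> move_arm(rows="0 0 0 30 0;0 0 0 60 0;0 0 0 90 0;0 0 0 120 0;0 0 0 150 0;0 -20 -35 150 0;0 -40 -70 150 0;0 -60 -105 150 0;0 -80 -140 150 0;0 -100 -175 150 0;0 -120 -210 150 0;0 -140 -245 150 0")

```text
time_s: 8.43
tcp_pos: [0.4009, -0.3047, 0.2274]
orientation: [0.989, 0.151, -0.0, -0.0]
wrist_force: [0.9, 0.1, -0.2]
gripper_width: 0.001
```

>>> move_arm(rows="0 -20 -35 0 0;0 -40 -70 0 0;0 -60 -105 0 0;0 -80 -140 0 0;0 -80 -140 0 0;0 -80 -140 0 0")

```text
time_s: 8.93
tcp_pos: [0.3195, -0.4462, 0.2273]
orientation: [0.989, 0.149, -0.0, -0.0]
wrist_force: [-0.2, 0.6, 0.4]
gripper_width: 0.004
```

Run:
```python
from h import *
avg(1); m,im=snap("top","t4"); cv2.imwrite("pics/t4c.png",cv2.resize(im[135:290,215:415],None,fx=3,fy=3,interpolation=0)[...,::-1])
m,im=snap("scene","s4")
```

```text
avg [ 3.203e+02 -4.449e+02  2.273e+02 -4.000e-01  7.000e-01  0.000e+00] 8.9833
```

View pics/t4c.png

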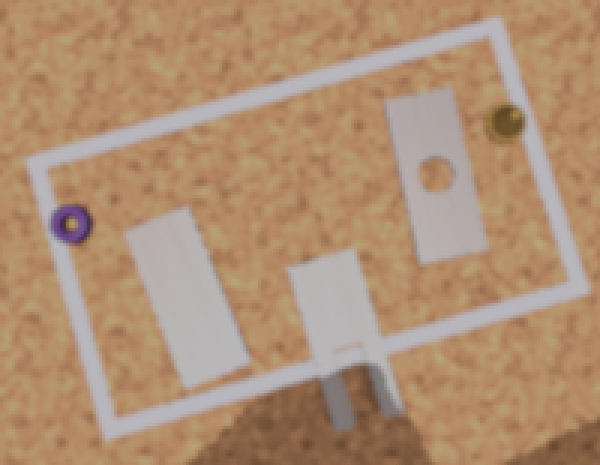

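Top view: the shim is flat, with its prongs past the edge. The tail corners are at crop (289,267) and (355,250), and the outer prong corners at (336,431) and (403,412). The others look unmoved.

Run:
```python
from h import *
m=manip.camera_model("top"); o=[215,135]
P=cast(m,np.array([(289,267),(355,250),(336,431),(403,412)])/3+o,.054);L=ledge(P);print(L.round(1).tolist())
ax=(L[:2].mean(0)-L[2:].mean(0)); print("overhang",-L[2:].mean(0)[0],"tail-based",120-L[:2].mean(0)[0],"yaw deg",np.degrees(np.arctan2(ax[1],ax[0])))
a=cv2.imread("pics/top0.png");b=cv2.imread("pics/t4.png")
d=cv2.absdiff(a,b).max(2)
for n,(x,y) in dict(plain=(277,235),holed=(360,193),spacer=(238,210),cone=(384,175)).items(): print(n,d[y-12:y+12,x-10:x+10].max())
```

```text
[[78.3, 19.5], [76.3, -28.9], [-41.0, 21.0], [-42.0, -27.8]]
overhang 41.46761503657801 tail-based 42.67617663532644 yaw deg -0.6544775125311041
plain 4
holed 4
spacer 4
cone 4
```

```bash
python3 -c "
from workcell import manip
print(manip.hand_in())"
```

```text
the job is handed in; nothing more can be done
None
```

I pushed the slotted shim (the middle one) towards the robot with the shut fingertips. It was flat on the ledge throughout, and I then moved the hand clear and handed the job in at about 9 s.

- **Overhang:** the target was 40 mm. The last top picture gives 41.5 mm from the prong ends and 42.7 mm from the tail. The tool position gives about 40.8 mm. These differ by about 2 mm, which is within calibration and pixel error.
- **Squareness:** the shim is within about 0.7° of square to the ledge edge, and it lies flat.
- **Other pieces:** the picture around the plain shim, holed shim, spacer and cone is unchanged from the start. I never went near the green look-alike.
- **Forces:** the wrist readings I took stayed around 1 N.

No check failed. The top camera was blocked by the arm during the push, so I used the scene camera for the mid-push checks.

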